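# Show the solder side of a salvaged computer board to the inspection mirror

### The job

Swing the red catch of the repair cradle fully aside, then lift the green computer board out of the cradle and hold it still and level, centred over the inspection mirror with its underside about 15 cm above the bench, so that its solder side can be read in the glass. Keep the board level all the way, do not touch the mirror with it, and leave the other things on the bench alone. Keep holding it there steadily for two seconds and finish while still holding it: do not put it down or let go.

Things in the scene. Friction and masses are not known exactly. Their poses are not given: they have to be found in the camera images.
- board: Green computer board, 170 x 170 mm, PCB 3 mm thick, about 0.3 to 0.55 kg. Origin: centre of the PCB's underside; z up. It lies face up on the cradle's standoffs, underside 32 mm above the bench, axes parallel to the cradle's, between corner lips (3.5 mm play) that reach 10 mm above its underside. Centre of mass about 20 mm from its centre, towards -y. Parts not named below are under 14 mm tall.
- heatsink_top (a point): Centre of the top of the aluminium heat sink at the board's centre, 58 mm above the board's underside; axes as the board's. The heat sink is firmly fixed and serves as the handle: 40 mm along x, 60 mm along y, flat sides in x from 9 to 58 mm above the underside. No tall part lies within 60 mm of it along x.
- memory (a point): Middle of the top of two upright memory sticks, 124 mm along the board's x, 33 mm above its underside, at y = -46 and -56 mm of the board; this point is at y = -51 mm. Beyond them, along the -y edge, a row of steel and coloured sockets, 23 mm tall.
- cradle: Fixed blue repair cradle, base 190 x 190 x 12 mm with four 20 mm brass standoffs and black L-shaped corner lips up to 42 mm above the bench. Origin: centre of its underside on the bench. The catch stands at its +y side.
- catch (a joint): Angle (rad) of the red swivel catch about a vertical axis: 0 = pointing to the cradle's -y, over the board's edge. It starts between 0 and 0.45, barring the board from being lifted. It grows anticlockwise from above (tip towards the cradle's +x) to a stop at 1.75; fully aside, clear of the board, from about 1.3. Light friction (about 1 N at the knob); it stays where it is left.
- catch_hinge (a point): Point on the catch's vertical turning axis at the height of the underside of its arm (40.5 mm above the bench), 108 mm from the cradle's centre along the cradle's +y. The hinge boss is 20 mm across and 8 mm tall.
- catch_knob (a point): Centre of the top of the catch's upright red knob, 14 mm across and 36 mm tall from the arm's underside (top 76.5 mm above the bench), 48 mm from the turning axis; the arm between is 14 mm wide and 6 mm thick. The knob can be pinched or pushed from the side.
- mirror: Fixed inspection mirror lying on the bench: black frame 200 x 200 mm with a pale silvery glass, 12 mm high. Origin: centre of its underside.
- mirror_centre (a point): Centre of the mirror's glass, 12 mm above the bench.
- keyboard: Bystander: beige keyboard, 150 x 360 x 24 mm, at the far side. Origin: centre of its underside, on the bench.
- harddisk: Bystander: bare hard disk, 147 x 102 x 27 mm. Origin: centre of its underside.
- drive: Bystander: disc drive in a steel case with beige front, 201 x 148 x 42 mm. Origin: centre of its underside.
- screwdriver: Bystander: screwdriver lying on the bench. Origin: its underside.
- jar: Bystander: glass jar with yellow cap, 64 mm across, 85 mm tall. Origin: centre of its underside.
- tray: Bystander: green parts tray, 160 x 110 x 35 mm. Origin: centre of its underside.

How it is judged:
On the way, in this order (a step that is already met when the one before it is completed fails the run):
1. the catch is swung aside (past 1.25 rad) while the board still lies in the cradle (value of joint catch above 1.25 rad and height (world z) of board below 0.04 m), for 0.2 s.
2. the board is lifted clear of the cradle (height (world z) of board above 0.07 m and contact force between board and cradle below 0.1 N and contact force between board and the fingers above 2 N), for 0.2 s.
3. the board is held still and level over the mirror for one and a half seconds (horizontal distance between board and mirror_centre below 0.035 m and height (world z) of board between 0.1 and 0.21 m and angle between board's own z axis and vertical below 0.12 rad and contact force between board and cradle below 0.1 N and contact force between board and mirror below 0.1 N and contact force between board and the fingers above 2 N and linear speed of board below 0.02 m/s and angular speed of board below 0.12 rad/s), for 1.5 s.
At the end, for the whole second after the job is handed in: The gripper holds the board still (under 2 cm/s and 0.12 rad/s), level within 0.12 rad, its centre within 35 mm of the mirror's centre in plan, its underside 10 to 21 cm above the bench, touching neither cradle nor mirror; the catch is open past 1.25 rad (all of step 3 and value of joint catch above 1.25 rad); the arm keeps its last pose, push and grip.
It fails at once if the board is tilted by more than 0.3 rad (angle between board's own z axis and vertical above 0.3 rad).
It fails at once if the board touches the mirror (contact force between board and mirror above 0.5 N).
It fails at once if a bystander is moved by more than 25 mm (distance of any of keyboard, harddisk, drive, screwdriver, jar, tray from where it was at the start of the episode above 0.025 m).
It also fails if it takes over 64 s, if anything falls off the work surface, if the arm or the gripper's body presses on something with over 40 N, if the wrist force passes 120 N, or if a joint passes its speed limit or range.

### The arm

A 6-joint arm with a two-finger parallel gripper is mounted at the origin on the work surface. World frame = base frame: x ahead of the robot, y to its left, z up, the work surface at z = 0. Lengths are in m, angles in rad, forces in N, time in s.
With the tool pointing down it reaches from about 0.375 to 0.975 m from the base axis. Payload 3.8 kg.
Tool frame: the origin (TCP) lies midway between the tips of the shut fingers; the grasp point (between the pads) lies 19 mm behind it; z points along the fingers, y is the line along which they close (so a half turn about z gives the same grasp; the last joint's range is limited). The gripper opens to 85 mm and grips with 20 to 120 N. Pads are 22 mm wide; open, the fingers measure 114 mm over their backs; the gripper's body (76 mm by 85 mm) begins 54 mm behind the grasp point. The pads swing forward as they close: fully open they stand 13 mm farther back than shut.
Start: joints at [1.313, 0.264, 1.604, -0, 1.274, -0.037], TCP at [0.148, 0.659, 0.231] pointing down, gripper open.
Joint ranges: [-2.63, 2.63], [-0.94, 2.18], [0.31, 2.57], [-1.31, 4.45], [0, 2.66], [-2.55, 2.55]. Speed limits (rad/s): [2.57, 2.57, 3.14, 3.14, 3.14, 3.14].

### API

Orientations are given as a rotation vector (axis times angle).
In Python, from workcell import bot gives the robot as it stands.
- The arm moves only by the tool step_arm, never from a script. Its argument "motion" is a list of rows, each a list of 5 numbers: the finger opening in cm, from 0 to 8.54, then the shift along the tool's x, y, z in cm, then the turn about the tool's z in degrees. In form: [[claw, dx, dy, dz, twist], ...]. A call has 1 to 20 rows; each row is the pose to reach, as a shift and turn from the pose commanded when the call began, along the tool's axes at that moment; what a row does not reach only later rows make up. A row lasts 1/10 s, in which the tool goes at most 50 mm and 8.59 degrees, less where a joint would pass 70% of its speed; a pose out of reach is approached as far as the arm can. A call with a gripper value outside its range is refused whole. The fingers move at their own pace and stop on an object; "force" is the grip in N (left out, the last holds). Time passes only in rows, so rows that repeat a pose let the fingers close. It gives the time, the measured TCP pose, the force, the opening and the grip force at its end, in the units of the state.
- bot.read_state(): the state, without advancing time (a new reading comes with each control period).
- bot.read_camera(name): name is "scene" or "top" or "wrist"; returns (picture, depth): 400x640x3 uint8, red, green, blue; 400x640 float32, m along the optical axis (not along the pixel's ray), 0 where there is no reading.
- bot.calibration(name): a dict with "mtx" (3x3 intrinsics, pixels), "k1" (the pictures are not rectified: a ray, as slopes to the right and down, at radius r is drawn at 1 + k1 r^2 times it, then the intrinsics apply), "origin" and "orientation" of the camera in the world; the wrist camera has in their place "T_tool_cam" (4x4, takes a point from camera to tool coordinates, whose origin is the TCP and whose axes are the flange's). Camera axes: x right, y up, looking along -z (the intrinsics and any distortion apply to the point x, -y, -z); pixel columns grow to the right and rows downward; lengths in m; the calibration is good to about 2 mm. A picture is of the moment at which its call begins: read the wrist's pose just before it. calibration takes no time and is no camera call.
- bot.finish_job(): hands the job in; it is judged then, once.
The state is a dict: "time": time; "q": joint angles; "joint_vel": joint speeds; "joint_torque": joint torques, N m; "tool_pos": TCP position; "tcp_rot": TCP orientation; "wrist_force": force on the tool from outside, world axes, zero at the start; "torque": the same for the moment, N m; "width": opening from 0.0 (shut) to 1.0 (fully open); "grip_force": force on a finger pad.
Only numpy, scipy, OpenCV 4.12 (cv2) and the standard library are available. Lean on these libraries where they do the work, as an engineer would, in place of code of your own. Each camera call takes 0.05 s, during which the arm holds its last target. There are 200 camera calls.

## Working session

There is one attempt and no reset: what is moved stays moved. The work goes in short steps, Python scripts to look and compute and a tool call to move; the robot and the scene stay as the last step left them, time stands still between calls to the robot, and variables do not carry over. Pictures are saved under pics/ and viewed, at most 10 in all, crops included, and the job is handed in when it is done.

Besides the shell and the picture viewer there is one more tool, called after "Emit:" as name(argument=value, ...), one argument or row to a line, values as JSON. step_arm: Moves the arm, as the interface text tells. Its arguments: {"type":"object","properties":{"motion":{"type":"array","items":{"type":"array","items":{"type":"number"}}},"force":{"type":"number"}},"required":["motion"]}

```bash
mkdir -p pics
cat > h.py <<'E'
import numpy as np,cv2
from workcell import bot
from scipy.spatial.transform import Rotation as R
def cam(name):
    s=bot.read_state(); p,d=bot.read_camera(name); c=bot.calibration(name)
    if name=="wrist":
        T=np.eye(4);T[:3,:3]=R.from_rotvec(s["tcp_rot"]).as_matrix();T[:3,3]=s["tool_pos"];T=T@np.array(c["T_tool_cam"])
    else:
        T=np.eye(4);o=np.array(c["orientation"]);T[:3,:3]=R.from_rotvec(o).as_matrix() if o.size==3 else o;T[:3,3]=c["origin"]
    h,w=d.shape;u,v=np.meshgrid(np.arange(w),np.arange(h))
    K=np.array(c["mtx"]);n=cv2.undistortPoints(np.stack([u,v],-1).reshape(-1,1,2).astype(float),K,np.array([c["k1"],0,0,0.])).reshape(h,w,2)
    P=np.stack([n[...,0]*d,-n[...,1]*d,-d],-1)@T[:3,:3].T+T[:3,3]
    P[d==0]=np.nan
    return p,d,P
def save(n,p): cv2.imwrite("pics/"+n+".png",p[...,::-1])
E
python3 - <<'E'
from h import *
p,d,P=cam("top");save("top",p);np.savez("top",p=p,P=P)
print(bot.calibration("top"));print(bot.read_state())
E
```

```text
{'mtx': array([[391.16835066,   0.        , 314.48655463],
       [  0.        , 391.16835066, 194.39905244],
       [  0.        ,   0.        ,   1.        ]]), 'k1': -0.08959295390085444, 'origin': array([0.53998325, 0.00543655, 1.39480306]), 'orientation': array([ 0.02667437, -0.04182182, -1.58197454])}
{'time': 0.05, 'q': array([ 1.31310016e+00,  2.64728269e-01,  1.60538637e+00, -1.38111588e-05,
        1.27374380e+00, -3.69279856e-02]), 'joint_vel': array([ 0.00214307, -0.00246882, -0.00048321, -0.00045326, -0.00151164,
       -0.00083459]), 'joint_torque': array([ 2.23877100e-04, -5.17031622e+01, -3.68835962e+01, -2.43605145e-04,
        7.10235676e-03, -4.20069824e-06]), 'tool_pos': array([0.14764388, 0.65788408, 0.22997215]), 'tcp_rot': array([-0.3460363 , -3.12215365,  0.00352322]), 'wrist_force': array([0.7504    , 0.20634521, 0.69805676]), 'torque': array([-0.02586986,  0.01607098, -0.00013728]), 'grip_force': 0.0, 'width': 0.9978591822554146}
```

View pics/top.png

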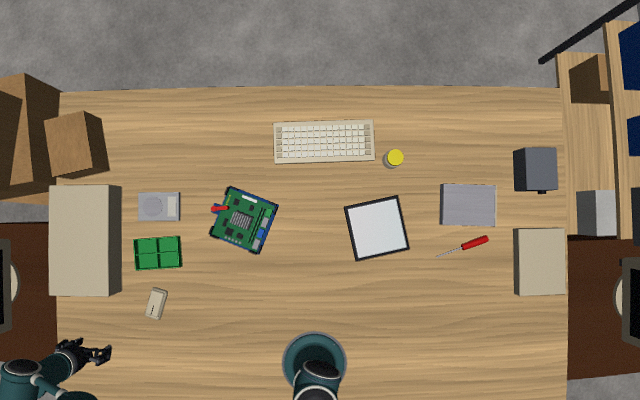

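The top view shows the board and cradle at about (243,220), the red catch at (220,208), the mirror at (377,228), the keyboard and jar on the far side, and the gripper at lower left. Next I'll segment these.

Run:
```python
from h import *
z=np.load("top.npz");p=z["p"];P=z["P"]
hsv=cv2.cvtColor(p,cv2.COLOR_RGB2HSV).astype(int)
H,S,V=hsv[...,0],hsv[...,1],hsv[...,2]
v,u=np.mgrid[:400,:640]
def box(a,b,c,d): return (u>=a)&(u<=c)&(v>=b)&(v<=d)
def rect(m,n):
    q=P[m];q=q[~np.isnan(q).any(1)]
    r=cv2.minAreaRect(q[:,:2].astype(np.float32)*1000); print(n,len(q),r,np.median(q[:,2]),q[:,2].min(),q[:,2].max());return q
rb=box(200,175,290,265)
rect(rb&(P[...,2]>0.025)&(P[...,2]<0.06),"cradle+board")
rect(rb&(H>40)&(H<85)&(S>120),"green")
red=rb&((H<8)|(H>172))&(S>170)&(u<232);q=rect(red,"red")
for a in range(u[red].min(),u[red].max()+1):
    m=red&(u==a)
    if m.any(): print(a,v[m].min(),v[m].max(),np.nanmean(P[m],0).round(3))
rect(rb&(P[...,2]>0.082)&(P[...,2]<0.1),"heatsink")
rect(box(335,185,420,270)&(P[...,2]>0.005)&(P[...,2]<0.03)&(V<70),"mirror frame")
rect(box(335,185,420,270)&(V>200)&(S<25),"glass")
# zoom
save("zoom",cv2.resize(p[175:265,195:295],None,fx=6,fy=6,interpolation=cv2.INTER_CUBIC))
```

```text
cradle+board 2235 ((517.2653198242188, 252.81222534179688), (210.89088439941406, 190.39755249023438), 67.64896392822266) 0.03834261047105003 0.025790439080933147 0.05993964569767374
green 1461 ((510.1828918457031, 241.1436767578125), (184.43942260742188, 174.86709594726562), 68.05352020263672) 0.03718784143175857 0.014734773952707059 0.07356349525888284
red 70 ((555.3477172851562, 319.30877685546875), (60.741180419921875, 13.828584671020508), 89.72490692138672) 0.050802302715435066 0.040779074476248844 0.08455972745694917
211 207 209 [0.556 0.349 0.052]
212 206 210 [0.556 0.346 0.051]
213 206 210 [0.556 0.343 0.047]
214 206 210 [0.555 0.34  0.049]
215 206 210 [0.555 0.336 0.051]
216 207 210 [0.554 0.332 0.05 ]
217 207 209 [0.555 0.329 0.048]
218 207 209 [0.555 0.326 0.048]
219 207 209 [0.555 0.322 0.05 ]
220 206 209 [0.557 0.318 0.05 ]
221 206 209 [0.557 0.316 0.043]
222 206 209 [0.557 0.312 0.049]
223 206 209 [0.557 0.305 0.062]
224 206 209 [0.556 0.298 0.079]
225 206 209 [0.556 0.294 0.081]
226 206 209 [0.556 0.292 0.076]
227 206 208 [0.558 0.29  0.071]
228 206 208 [0.558 0.29  0.053]
heatsink 150 ((519.2798461914062, 257.78741455078125), (92.3502426147461, 40.549808502197266), 68.9593505859375) 0.09036353059337499 0.08251049231159713 0.09925331752264
mirror frame 496 ((479.66070556640625, -226.71771240234375), (196.8985137939453, 198.22601318359375), 11.738359451293945) 0.011302052435241516 0.00512120282764017 0.02058829038758092
glass 2335 ((479.79345703125, -226.8650665283203), (171.81600952148438, 173.09542846679688), 11.53703784942627) 0.013174208122320064 0.003668123124727307 0.02381345863811335
```

View pics/zoom.png

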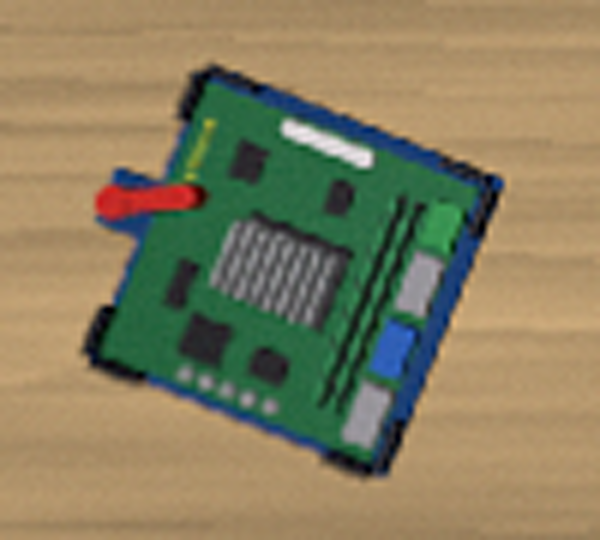

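The zoom shows the hinge at crop (113,201), the knob at (193,195), and the sockets along the right edge, which is the board's -y side. That gives a cradle yaw of about -22.3°, a centre of about (0.515, 0.243) and a catch angle of about 0.39. I'll move above it for a wrist view, with the gripper closing axis along the board's x.

Emit:
step_arm(
  motion=[
    [8.5,-3,-2,-1,8],
    [8.5,-7,-5,-3,16],
    [8.5,-11,-8,-5,24],
    [8.5,-15,-11,-7,32],
    [8.5,-19,-14,-9,40],
    [8.5,-23,-17,-9,48],
    [8.5,-27,-20,-9,56],
    [8.5,-31,-23,-9,64],
    [8.5,-35,-26,-9,72],
    [8.5,-39,-29,-9,80],
    [8.5,-42,-31,-9,88],
    [8.5,-44,-32,-9,95],
    [8.5,-44.9,-32.6,-9,99.8],
    [8.5,-44.9,-32.6,-9,99.8],
    [4,-44.9,-32.6,-9,99.8],
    [4,-44.9,-32.6,-9,99.8],
  ],
)

```text
time: 1.65
tool_pos: [0.5138, 0.2428, 0.321]
tcp_rot: [-2.609, -1.749, 0.001]
wrist_force: [0.1, -0.2, 0.3]
width: 0.688
grip_force: 0.0
```

Run:
```python
from h import *
s=bot.read_state();print(s["tool_pos"],R.from_rotvec(s["tcp_rot"]).as_matrix().round(3),s["width"],s["time"])
p,d,P=cam("wrist");save("w1",p);np.savez("w1",p=p,P=P)
hsv=cv2.cvtColor(p,cv2.COLOR_RGB2HSV).astype(int);H,S,V=hsv[...,0],hsv[...,1],hsv[...,2]
red=((H<8)|(H>172))&(S>150)
def rect(m,n):
    q=P[m];q=q[~np.isnan(q).any(1)]
    print(n,len(q),cv2.minAreaRect(q[:,:2].astype(np.float32)*1000) if len(q)>3 else 0,np.median(q,0) if len(q) else 0)
rect(red,"red");Z=P[...,2]
rect(red&(Z>.068)&(Z<.085),"knobtop");rect(red&(Z<.056),"arm")
rect((Z>.083)&(Z<.097)&(S<60),"hs")
rect((H>40)&(H<85)&(S>110)&(Z<.045)&(Z>.028),"pcb")
```

```text
[0.51380288 0.24279971 0.32095606] [[ 0.38   0.925 -0.001]
 [ 0.925 -0.38   0.   ]
 [-0.    -0.001 -1.   ]] 0.6879925617935612 1.65
red 733 ((520.1295776367188, 254.7932891845703), (206.27432250976562, 176.8575897216797), 67.72715759277344) [0.55636655 0.31896866 0.04868614]
knobtop 120 ((558.7100219726562, 293.95379638671875), (13.296049118041992, 12.694123268127441), 67.29173278808594) [0.55827058 0.29396045 0.0775158 ]
arm 567 ((520.1295776367188, 254.7932891845703), (206.27432250976562, 176.8575897216797), 67.72715759277344) [0.55634137 0.32740914 0.04821322]
hs 1114 ((514.8126220703125, 241.2649383544922), (59.38665771484375, 39.811397552490234), 67.8747329711914) [0.5141479  0.24089275 0.09106024]
pcb 10217 ((457.1434326171875, 322.4293212890625), (285.0291748046875, 349.9422302246094), 67.7828598022461) [0.52195442 0.27303088 0.03615419]
```

View pics/w1.png

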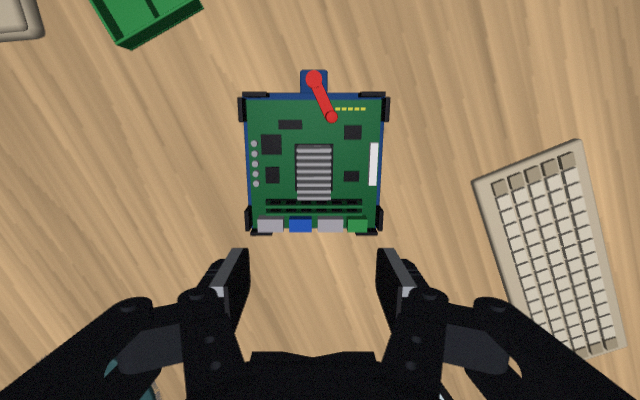

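The wrist view shows the board face up: heat sink at (313,172), red knob at (331,117), hinge at (313,78), sockets at the bottom. The heat sink measures 59x40 mm at z=0.091 and the knob top is at z=0.0775, both matching the given sizes. The knob sits at tool offset (6.45, 2.2) cm. I'll pinch it and sweep.

Emit:
step_arm(
  motion=[
    [4,2.5,1,3,0],
    [4,5,2,7,0],
    [4,6.45,2.2,12,0],
    [4,6.45,2.2,16,0],
    [4,6.45,2.2,20,0],
    [4,6.45,2.2,23,0],
    [4,6.45,2.2,25,0],
    [4,6.45,2.2,26.6,0],
    [4,6.45,2.2,26.6,0],
    [0.8,6.45,2.2,26.6,0],
    [0.8,6.45,2.2,26.6,0],
    [0.8,6.45,2.2,26.6,0],
    [0.8,6.45,2.2,26.6,0],
    [0.8,6.45,2.2,26.6,0],
    [0.8,6.45,2.2,26.6,0],
    [0.8,6.45,2.2,26.6,0],
  ],
  force=20,
)

```text
time: 3.3
tool_pos: [0.5606, 0.2943, 0.0569]
tcp_rot: [-2.611, -1.746, -0.005]
wrist_force: [-0.7, 3.2, 6.3]
width: 0.155
grip_force: 20.9
```

Emit:
step_arm(
  motion=[
    [0.8,0.35,0.6,0,0],
    [0.8,0.65,1,0,0],
    [0.8,1,1.35,0,0],
    [0.8,1.35,1.65,0,0],
    [0.8,1.7,1.9,0,0],
    [0.8,2.15,2.2,0,0],
    [0.8,2.6,2.4,0,0],
    [0.8,3,2.5,0,0],
    [0.8,3.5,2.6,0,0],
    [0.8,4,2.7,0,0],
    [0.8,4.5,2.7,0,0],
    [0.8,4.7,2.7,0,0],
    [0.8,4.7,2.7,0,0],
    [0.8,4.7,2.7,0,0],
  ],
)

```text
time: 4.7
tool_pos: [0.6012, 0.3263, 0.0561]
tcp_rot: [-2.611, -1.747, 0.004]
wrist_force: [-5.6, -0.1, 7.4]
width: 0.149
grip_force: 21.6
```

Emit:
step_arm(
  motion=[
    [4,0,0,0,0],
    [4,0,0,0,0],
    [4,0,0,0,0],
    [4,0,0,-3,0],
    [4,0,0,-7,0],
    [8.5,0,0,-12,0],
    [8.5,-3,-1,-16,0],
    [8.5,-6,-3,-20,0],
    [8.5,-9,-4,-22,0],
    [8.5,-11.25,-4.75,-22,0],
    [8.5,-11.25,-4.75,-22,0],
    [8.5,-11.25,-4.75,-22,0],
  ],
)

```text
time: 5.9
tool_pos: [0.5156, 0.2404, 0.2752]
tcp_rot: [2.612, 1.745, 0.001]
wrist_force: [0.6, 0.9, -0.7]
width: 0.996
grip_force: 0.0
```

Run:
```python
from h import *
s=bot.read_state();M=R.from_rotvec(s["tcp_rot"]).as_matrix();print(s["tool_pos"],M.round(3),s["width"],s["time"])
p,d,P=cam("wrist")
hsv=cv2.cvtColor(p,cv2.COLOR_RGB2HSV).astype(int);H,S,V=hsv[...,0],hsv[...,1],hsv[...,2]
red=((H<8)|(H>172))&(S>150);Z=P[...,2]
def rect(m,n):
    q=P[m];q=q[~np.isnan(q).any(1)]
    r=cv2.minAreaRect(q[:,:2].astype(np.float32)*1000);c=np.r_[np.array(r[0])/1000,np.median(q[:,2])]
    print(n,len(q),r,c[2],"tool",(M.T@(c-s["tool_pos"])).round(4))
rect(red&(Z>.068)&(Z<.085),"knobtop")
rect((Z>.083)&(Z<.097)&(S<60),"hs")
```

```text
[0.51559278 0.24040571 0.27520024] [[ 0.383  0.924  0.001]
 [ 0.924 -0.383  0.   ]
 [ 0.     0.    -1.   ]] 0.995652723190334 5.9
knobtop 178 ((600.2865600585938, 324.90447998046875), (12.845450401306152, 13.211501121520996), 50.491241455078125) 0.07728840821227961 tool [0.1104 0.0458 0.198 ]
hs 1447 ((514.762451171875, 241.38900756835938), (59.68294906616211, 39.92884826660156), 67.88029479980469) 0.09086941078186994 tool [ 0.0005 -0.0012  0.1843]
```

The catch is at about 1.61 rad, and the heat sink is centred to about 1 mm. I'll grip it about 17 mm towards -y, near the centre of mass.

Emit:
step_arm(
  motion=[
    [8.5,-0.8,-0.1,4,0],
    [8.5,-1.65,-0.1,8,0],
    [8.5,-1.65,-0.1,12,0],
    [8.5,-1.65,-0.1,15,0],
    [8.5,-1.65,-0.1,18,0],
    [8.5,-1.65,-0.1,20,0],
    [8.5,-1.65,-0.1,21.5,0],
    [8.5,-1.65,-0.1,22.6,0],
    [8.5,-1.65,-0.1,22.6,0],
    [3.2,-1.65,-0.1,22.6,0],
    [3.2,-1.65,-0.1,22.6,0],
    [3.2,-1.65,-0.1,22.6,0],
    [3.2,-1.65,-0.1,22.6,0],
    [3.2,-1.65,-0.1,22.6,0],
    [3.2,-1.65,-0.1,22.6,0],
    [3.2,-1.65,-0.1,22.6,0],
    [3.2,-1.65,-0.1,22.6,0],
  ],
  force=60,
)

```text
time: 7.65
tool_pos: [0.5093, 0.2263, 0.0508]
tcp_rot: [2.611, 1.746, 0.004]
wrist_force: [-1.5, 0.7, 6.4]
width: 0.459
grip_force: 61.9
```

Emit:
step_arm(
  motion=[
    [3.2,0,0,-0.3,0],
    [3.2,0,0,-0.8,0],
    [3.2,0,0,-1.5,0],
    [3.2,0,0,-2.5,0],
    [3.2,0,0,-3.5,0],
    [3.2,0,0,-4.5,0],
    [3.2,0,0,-6,0],
    [3.2,0,0,-7.5,0],
    [3.2,0,0,-9,0],
    [3.2,0,0,-10.5,0],
    [3.2,0,0,-11.5,0],
    [3.2,0,0,-12,0],
    [3.2,0,0,-12,0],
    [3.2,0,0,-12,0],
  ],
)

```text
time: 9.05
tool_pos: [0.5079, 0.2256, 0.1687]
tcp_rot: [-2.611, -1.746, 0.002]
wrist_force: [-0.8, -0.1, -3.6]
width: 0.464
grip_force: 60.9
```

Run:
```python
from h import *
s=bot.read_state();print(s["tool_pos"],s["wrist_force"],s["torque"],s["width"],s["grip_force"],s["time"])
p,d,P=cam("scene");save("s1",p)
p,d,P=cam("top")
hsv=cv2.cvtColor(p,cv2.COLOR_RGB2HSV).astype(int);H,S,V=hsv[...,0],hsv[...,1],hsv[...,2]
p,d,P=cam("wrist");save("w2",p)
hsv=cv2.cvtColor(p,cv2.COLOR_RGB2HSV).astype(int);H,S,V=hsv[...,0],hsv[...,1],hsv[...,2]
m=(H>45)&(H<80)&(S>110)&(P[...,2]>.12)&(P[...,2]<.19);q=P[m]
A=np.c_[q[:,:2],np.ones(len(q))];
k=np.ones(len(q),bool)
for _ in range(5):
    c=np.linalg.lstsq(A[k],q[k,2],rcond=None)[0];r=q[:,2]-A@c;k=abs(r)<.004
print("tilt",c,k.sum(),cv2.minAreaRect(q[k,:2].astype(np.float32)*1000),np.median(q[k,2]))
```

```text
[0.50790571 0.22563743 0.16872162] [-0.84799901 -0.0733559  -3.56779152] [ 0.01246482 -0.00128305 -0.02369557] 0.46417056197092316 60.862927979032975 9.05
tilt [-0.00413065 -0.00212757  0.15617468] 57254 ((514.6511840820312, 240.3958282470703), (169.3721160888672, 171.90664672851562), 67.8399429321289) 0.15338819159090566
```

View pics/s1.png

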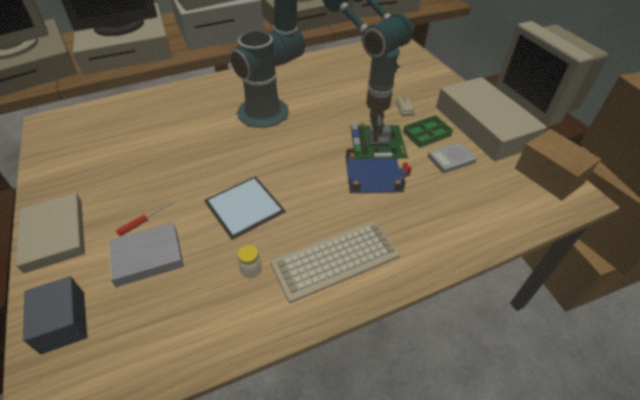

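View pics/w2.png

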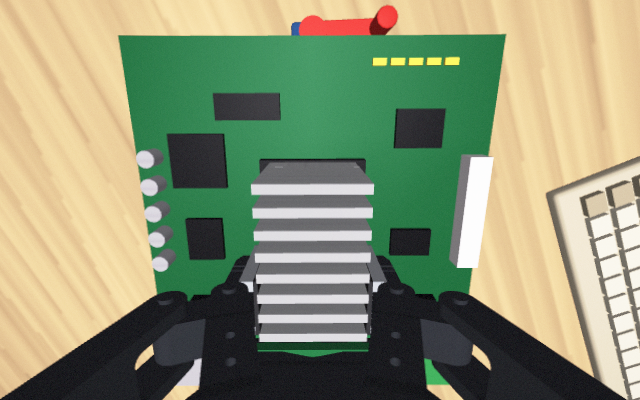

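The board is level (tilt about 0.005 rad), centred at (0.515, 0.240) with its underside at about 0.15. The scene view shows a clear path to the mirror at (245,207). I'll move it across with a smooth ramp.

Emit:
step_arm(
  motion=[
    [3.2,-0.5,0.15,0,0],
    [3.2,-1.5,0.5,0,0],
    [3.2,-3,1,0,0],
    [3.2,-5,1.65,0,0],
    [3.2,-7.5,2.5,0,0],
    [3.2,-10,3.3,0,0],
    [3.2,-12.5,4.1,0,0],
    [3.2,-15,4.95,0,0],
    [3.2,-17.5,5.8,0,0],
    [3.2,-20,6.6,0,0],
    [3.2,-22.5,7.4,0,0],
    [3.2,-25,8.25,0,0],
    [3.2,-27.5,9.05,0,0],
    [3.2,-30,9.9,0,0],
    [3.2,-32.5,10.7,0,0],
    [3.2,-35,11.55,0,0],
    [3.2,-37.5,12.35,0,0],
    [3.2,-39.5,13,0,0],
    [3.2,-41.5,13.65,0,0],
    [3.2,-43,14.15,0,0],
  ],
)

```text
time: 11.2
tool_pos: [0.4737, -0.2277, 0.1693]
tcp_rot: [2.613, 1.744, -0.001]
wrist_force: [0.1, 0.9, -4.2]
width: 0.46
grip_force: 60.9
```

Emit:
step_arm(
  motion=[
    [3.2,-0.8,0.3,0,0],
    [3.2,-1.3,0.45,0,0],
    [3.2,-1.5,0.5,0,0],
    [3.2,-1.5,0.5,0,0],
    [3.2,-1.5,0.5,0,0],
    [3.2,-1.5,0.5,0,0],
  ],
)

```text
time: 11.8
tool_pos: [0.4739, -0.2407, 0.1692]
tcp_rot: [-2.61, -1.748, -0.0]
wrist_force: [0.5, 0.2, -4.1]
width: 0.459
grip_force: 60.9
```

Run:
```python
from h import *
s=bot.read_state();print(s["tool_pos"],s["wrist_force"],abs(s["joint_vel"]).max(),s["width"],s["grip_force"],s["time"])
p,d,P=cam("wrist")
hsv=cv2.cvtColor(p,cv2.COLOR_RGB2HSV).astype(int);H,S,V=hsv[...,0],hsv[...,1],hsv[...,2]
m=(H>45)&(H<80)&(S>110)&(P[...,2]>.12)&(P[...,2]<.19);q=P[m]
A=np.c_[q[:,:2],np.ones(len(q))];k=np.ones(len(q),bool)
for _ in range(5):
    c=np.linalg.lstsq(A[k],q[k,2],rcond=None)[0];k=abs(q[:,2]-A@c)<.004
print("tilt",c,cv2.minAreaRect(q[k,:2].astype(np.float32)*1000),np.median(q[k,2]))
p,d,P=cam("top");save("t2",p[150:300,180:460])
```

```text
[ 0.47385702 -0.24072217  0.16922354] [ 0.5180234   0.24526133 -4.05820863] 0.0017312022148337086 0.45885700907598775 60.86983032088028 11.8
tilt [-0.00225071 -0.00103323  0.15542805] ((480.7801818847656, -225.63775634765625), (169.18218994140625, 170.759521484375), 68.00984954833984) 0.15449725012365428
```

View pics/t2.png

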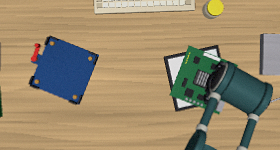

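The crop shows the board centred over the mirror at about (195,78), the cradle empty and the catch swung aside at (37,52). The board centre is within 2 mm of the mirror centre. Now I'll hold for two seconds.

Emit:
step_arm(
  motion=[
    [3.2,0,0,0,0],
    [3.2,0,0,0,0],
    [3.2,0,0,0,0],
    [3.2,0,0,0,0],
    [3.2,0,0,0,0],
    [3.2,0,0,0,0],
    [3.2,0,0,0,0],
    [3.2,0,0,0,0],
    [3.2,0,0,0,0],
    [3.2,0,0,0,0],
    [3.2,0,0,0,0],
    [3.2,0,0,0,0],
    [3.2,0,0,0,0],
    [3.2,0,0,0,0],
    [3.2,0,0,0,0],
    [3.2,0,0,0,0],
    [3.2,0,0,0,0],
    [3.2,0,0,0,0],
    [3.2,0,0,0,0],
    [3.2,0,0,0,0],
  ],
)

```text
time: 13.9
tool_pos: [0.4738, -0.2414, 0.1693]
tcp_rot: [2.611, 1.746, 0.0]
wrist_force: [-0.5, 0.7, -3.9]
width: 0.458
grip_force: 60.9
```

Emit:
step_arm(
  motion=[
    [3.2,0,0,0,0],
    [3.2,0,0,0,0],
    [3.2,0,0,0,0],
    [3.2,0,0,0,0],
    [3.2,0,0,0,0],
  ],
)

```text
time: 14.4
tool_pos: [0.4738, -0.2414, 0.1693]
tcp_rot: [-2.611, -1.747, 0.0]
wrist_force: [0.0, 0.6, -4.4]
width: 0.461
grip_force: 60.9
```

```bash
python3 -c "
from workcell import bot
print(bot.finish_job())"
```

```text
the job is handed in; nothing more can be done
None
```

I swung the catch aside to about 1.6 rad and lifted the board out; the arm is holding it still and level, about 2 mm off the mirror's centre and 15 cm above the bench, and I handed the job in at about 14 s (no verdict was returned).

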